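Free the seized pin of a coach seat foot

TASK

The red-headed pin is seized in its seat foot and will not come with a straight pull. Grip its oily square head firmly and work it loose: twist it clockwise and then anticlockwise as seen from above, a good 20 degrees each way from where it stood, over and over while drawing it up a little with each twist, until it is out. Then put the red pin down in the metal parts tray and let go; leave the blue-headed pin sitting in its own foot.

Things in the scene. Friction and masses are not known exactly. Their poses are not given: they have to be found in the camera images.
- red_head (a point): Centre of the oily, slippery square red head (36 x 36 mm, 40 tall) of the seized pin, loose, 0.2 kg, upright. On the pin's axis; x, y square to the head's sides, z up. Below the head: neck 7 mm, collar 4 mm thick and 30 mm wide resting on the foot's boss, shank 35 mm long (16 thick, 11 at the end); its tip is 65 mm below this point. At the start the head's x lies along the foot's x.
- red_foot: Grey cast foot of the red pin, fixed: plate 140 x 70 x 12 mm, origin under its centre, x lengthwise. Boss 50 x 50, top 50 mm up, its upright hole 30 mm from the origin to -x; leg stub at the +x end, 42 mm tall. Seized for the first 14 mm of rise, then free: a straight pull needs 60 N (fingers slip off first), but 20 N do at 2 mm rise per 45 degree sweep; twist 0.5 N m: grip with 40 to 60 N.
- tray: Open aluminium parts tray, fixed to the bench, 200 x 200 mm outside, 40 mm tall, walls and floor 4 mm thick; origin under its centre, axes square to its sides. Empty at the start.
- blue_head (a point): Centre of the square blue head of the other pin, same size and shape as the red one, upright in a foot like the red pin's, not seized. To be left where it is. The two feet change places from run to run.
Things that resemble listed ones, but are neither listed nor needed, are in the scene too. What is meant by the part that bears red_head is not white, and is the larger of those in its own colour.

How it is judged (in metres and radians):
On the way, in this order (a step that is already met when the one before it is completed fails the run):
1. the red pin, still seized (risen less than 12 mm), is twisted clockwise by at least 10 degrees (y of red_foot in the frame of red_head above 0.0052 m and z of red_head in the frame of red_foot below 0.092 m).
2. then, still risen less than 12 mm, it is twisted anticlockwise to at least 10 degrees past its start (y of red_foot in the frame of red_head below -0.0052 m and z of red_head in the frame of red_foot below 0.092 m).
3. the red pin is drawn right out of its foot (z of red_head in the frame of red_foot above 0.117 m), for 0.1 s.
At the end, for the whole second after the job is handed in: The red pin lies (or stands) in the tray, the centre of its head within 90 mm of the tray's centre along both of the tray's axes and less than 75 mm above the bench, and stays there released; the blue pin's head is within 10 mm of where it started (x of red_head in the frame of tray between -0.09 and 0.09 m and y of red_head in the frame of tray between -0.09 and 0.09 m and z of red_head in the frame of tray below 0.075 m and distance of blue_head from where it was at the start of the episode below 0.01 m); the robot touches nothing.
It fails at once if the blue pin is moved by more than 10 mm (distance of blue_head from where it was at the start of the episode above 0.01 m).
It also fails if it takes over 58 s, if anything falls off the work surface, if the arm or the gripper's body presses on something with over 40 N, if the wrist force passes 120 N, or if a joint passes its speed limit or range.

ROBOT

A 6-joint arm with a two-finger parallel gripper is mounted at the origin on the work surface. World frame = base frame: x ahead of the robot, y to its left, z up, the work surface at z = 0. Lengths are in m, angles in degrees, forces in N, time in s.
With the tool pointing down it reaches from about 0.3 to 0.75 m from the base axis. Payload 8.5 kg.
Tool frame: the origin (TCP) lies between the finger pads; the fingertips stand 25 mm ahead of it and the grasp point (between the pads) lies 6 mm ahead of it; x points along the fingers, y is the direction in which the jaws open and shut, and the axes are right-handed (so a half turn about x gives the same grasp; the last joint's range is limited). The gripper opens to 85 mm and grips with 20 to 120 N. Pads are 22 mm wide; open, the fingers measure 114 mm over their backs; the gripper's body (76 mm by 85 mm) begins 54 mm behind the grasp point. The pads swing forward as they close: fully open they stand 13 mm farther back than shut.
Start: joints at [56.763, 21.807, 74.336, -0, 83.858, -12.336], TCP at [0.196, 0.514, 0.256] pointing down, gripper open.
Joint ranges: [-178.18, 178.18], [-50.72, 133.34], [12.68, 142.11], [-81.47, 261.47], [9.98, 163.14], [-165.26, 165.26]. Speed limits (degrees/s): [136.94, 136.94, 180, 180, 180, 180].

INTERFACE

Orientations are given as a 3x3 rotation matrix whose columns are the frame's x, y, z axes.
In Python, from rig import sensors, get_image, workorder gives the robot as it stands.
- The arm moves only by the tool arm_command, never from a script. Its argument "plan" is a list that holds one entry, the list of rows, each a list of 6 numbers: the shift along the tool's x, y, z in units of 25 mm (1.0 is 25 mm), then the turn, a rotation vector about the tool's x, y, z in units of 6 degrees (1.0 is 6 degrees). In form: [[[dx, dy, dz, ax, ay, az], ...]]. A call has 1 to 10 rows; each row is the pose to reach, as a shift and turn from the pose commanded when the call began, along the tool's axes at that moment; what a row does not reach only later rows make up. A row lasts 1/10 s, in which the tool goes at most 50 mm and 8.59 degrees, less where a joint would pass 70% of its speed; a pose out of reach is approached as far as the arm can. A call with a gripper value outside its range is refused whole. "jaw" is the closure, from 0 (fully open) to 1 (shut), set as the call begins (left out, the last holds). The fingers move at their own pace and stop on an object; "newtons" is the grip in N (left out, the last holds). Time passes only in rows, so rows that repeat a pose let the fingers close. It gives the time, the measured TCP pose, the force and the opening at its end, in the units of the state.
- sensors.observe(): the state, without advancing time (a new reading comes with each control period).
- get_image(name): name is "side" or "top"; returns a dict with "img" (420x560x3 uint8, red, green, blue), "fx", "fy", "cx", "cy" (pixels), "T" (4x4, takes a point from camera to world coordinates). Camera axes: x right, y up, looking along -z (the intrinsics and any distortion apply to the point x, -y, -z); pixel columns grow to the right and rows downward; lengths in m; the calibration is good to about 2 mm. A picture is of the moment at which its call begins. There is no depth.
- workorder.close_job(): hands the job in, once; it reports no verdict.
The state is a dict: "time_s": time; "q": joint angles; "qvel": joint speeds; "joint_efforts": joint torques, N m; "position": TCP position; "tool_rot": TCP orientation; "ft_force": force on the tool from outside, world axes, zero at the start; "wrist_torque": the same for the moment, N m; "grip_width": finger opening in m.
Only numpy, scipy, OpenCV 4.12 (cv2) and the standard library are available. Lean on these libraries where they do the work, as an engineer would, in place of code of your own. Each camera call takes 0.05 s, during which the arm holds its last target. There are 200 camera calls.

## Working session

There is one attempt and no reset: what is moved stays moved. The work goes in short steps, Python scripts to look and compute and a tool call to move; the robot and the scene stay as the last step left them, time stands still between calls to the robot, and variables do not carry over. Pictures are saved under pics/ and viewed, about 8 in all and at most 12, crops included, and the job is handed in when it is done.

Besides the shell and the picture viewer there is one more tool, called by a JSON object that holds its "op" and its "data". arm_command: Moves the arm, as the interface text tells. Its arguments: {"type":"object","properties":{"plan":{"type":"array","items":{"type":"array","items":{"type":"array","items":{"type":"number"}}}},"jaw":{"type":"number"},"newtons":{"type":"number"}},"required":["plan"]}

```bash
mkdir -p pics
python3 - <<'E'
from rig import sensors,get_image
import cv2,numpy as np
for n in("top","side"):
    d=get_image(n); cv2.imwrite(f"pics/{n}0.png",d["img"][:,:,::-1]); np.savez(f"pics/{n}0.npz",**d)
    print(n,{k:v for k,v in d.items() if k!="img"})
s=sensors.observe(); print(s["time_s"],s["position"],s["tool_rot"],s["grip_width"])
E
```

```text
top {'fx': 387.9654109337696, 'fy': 387.9654109337696, 'cx': 280.4980341883778, 'cy': 207.25167756723246, 'T': array([[-7.75852839e-04,  9.97593470e-01, -6.93301351e-02,
         4.65947812e-01],
       [-9.99826102e-01,  5.17932205e-04,  1.86412979e-02,
        -1.98577406e-02],
       [ 1.86323454e-02,  6.93325416e-02,  9.97419588e-01,
         8.51070458e-01],
       [ 0.00000000e+00,  0.00000000e+00,  0.00000000e+00,
         1.00000000e+00]])}
side {'fx': 407.5733593568322, 'fy': 407.5733593568322, 'cx': 272.5149738868338, 'cy': 207.43772843964837, 'T': array([[ 0.92160652,  0.20209369, -0.33136018,  0.191943  ],
       [-0.38812109,  0.48395131, -0.78431699, -0.75719782],
       [ 0.00185668,  0.85143952,  0.52444951,  0.54248539],
       [ 0.        ,  0.        ,  0.        ,  1.        ]])}
0.1 [0.19607323 0.51362347 0.25577818] [[-7.14627563e-04  3.56754239e-01  9.34197999e-01]
 [-1.05754026e-03  9.34197446e-01 -3.56754837e-01]
 [-9.99999185e-01 -1.24289884e-03 -2.90321272e-04]] 0.08522763056130711
```

View pics/top0.png

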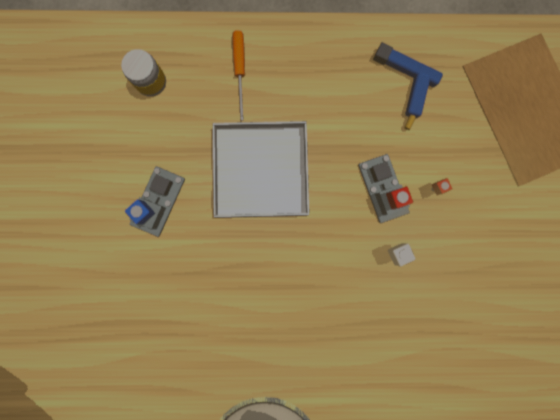

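View pics/side0.png

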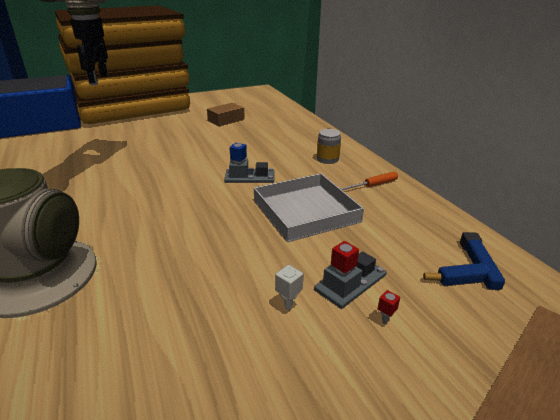

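Candidates for the red-headed pin are: the large red head on the grey foot, top (401,198) and side (345,256); a small loose red head, top (443,186) and side (389,302); and a white head, top (403,255). I choose the large one on the foot. Blue is at top (139,211) and the tray at top (260,170).

```bash
cat > h.py <<'E'
import numpy as np,cv2
def ray(d,u,v):
    r=np.array([(u-d["cx"])/d["fx"],-(v-d["cy"])/d["fy"],-1]); T=d["T"]; return T[:3,3],T[:3,:3]@r
def plane(d,uv,z):
    o,r=ray(d,*uv); return o+r*(z-o[2])/r[2]
def cross(a,ua,b,ub):
    o,r=ray(a,*ua);p,s=ray(b,*ub)
    t=np.linalg.lstsq(np.c_[r,-s],p-o,rcond=None)[0]; A=o+t[0]*r;B=p+t[1]*s
    return (A+B)/2,np.linalg.norm(A-B)
def proj(d,P):
    c=np.linalg.inv(d["T"])@np.r_[P,1]; return d["cx"]+d["fx"]*c[0]/-c[2], d["cy"]-d["fy"]*c[1]/-c[2]
E
python3 - <<'E'
import sys; sys.path.insert(0,'.')
from h import *
t=dict(np.load("pics/top0.npz"));s=dict(np.load("pics/side0.npz"))
def red(d,box):
    x0,y0,x1,y1=box; im=d["img"].astype(int); m=np.zeros(im.shape[:2],np.uint8)
    c=im[y0:y1,x0:x1]; m[y0:y1,x0:x1]=(c[...,0]>1.8*c[...,1])&(c[...,0]>1.8*c[...,2])&(c[...,0]>70)
    k=max(cv2.findContours(m,0,2)[0],key=cv2.contourArea); return k
def disc(d,k):  # light disc inside the red hull
    h=np.zeros(d["img"].shape[:2],np.uint8); cv2.fillConvexPoly(h,cv2.convexHull(k),1)
    h=cv2.erode(h,np.ones((3,3))); g=d["img"][...,1].astype(int); m=(h>0)&(g>90)
    v,u=np.nonzero(m); return u.mean(),v.mean(),m.sum()
kt=red(t,(385,180,425,215)); ks=red(s,(325,235,365,280))
dt=disc(t,kt);ds=disc(s,ks); print("disc",dt,ds)
print("top plane .1",plane(t,dt[:2],.1),"side",plane(s,ds[:2],.1),"tri",cross(t,dt[:2],s,ds[:2]))
r=cv2.minAreaRect(kt); print("head rect",r,[plane(t,p,.1)[:2].round(4) for p in cv2.boxPoints(r)])
# foot: grey, low saturation, dark
hsv=cv2.cvtColor(t["img"],cv2.COLOR_RGB2HSV); m=((hsv[...,1]<70)).astype(np.uint8)
m2=np.zeros_like(m); m2[145:235,350:425]=m[145:235,350:425]; cv2.drawContours(m2,[kt],-1,1,-1)
k=max(cv2.findContours(m2,0,2)[0],key=cv2.contourArea); r=cv2.minAreaRect(k)
P=np.array([plane(t,p,.012) for p in cv2.boxPoints(r)]); print("foot",r,P.round(4)[:,:2])
m2[:]=0; m2[110:230,200:320]=m[110:230,200:320]
k=max(cv2.findContours(m2,0,2)[0],key=cv2.contourArea); r=cv2.minAreaRect(k)
P=np.array([plane(t,p,.04) for p in cv2.boxPoints(r)]); print("tray",r,P.round(4)[:,:2],P.mean(0))
a=t["img"][135:235,345:460]; b=s["img"][225:325,315:410]
o=np.hstack([cv2.resize(a,(460,400),interpolation=2),cv2.resize(b,(340,358),interpolation=2)[:358].copy() if 0 else cv2.resize(b,(340,400),interpolation=2)])
cv2.imwrite("pics/crop.png",o[:,:,::-1])
E
```

```text
disc (np.float64(402.38532110091745), np.float64(196.6880733944954), np.int64(109)) (np.float64(345.3970588235294), np.float64(247.2058823529412), np.int64(68))
top plane .1 [ 0.5389916  -0.27237772  0.1       ] side [ 0.53914425 -0.27062548  0.1       ] tri (array([ 0.53861513, -0.27186482,  0.10108014]), np.float64(0.0006028223711401269))
head rect ((399.7000427246094, 197.60000610351562), (17.39252471923828, 21.81971549987793), 71.56504821777344) [array([ 0.5466, -0.2415]), array([ 0.5602, -0.2826]), array([ 0.5278, -0.2926]), array([ 0.5143, -0.2516])]
foot ((386.7785949707031, 186.780029296875), (63.251583099365234, 38.22993850708008), 69.59011840820312) [[ 0.6199 -0.2053]
 [ 0.6498 -0.285 ]
 [ 0.519  -0.3306]
 [ 0.4899 -0.2515]]
tray ((259.81787109375, 168.84957885742188), (94.85406494140625, 95.7109603881836), 88.63607025146484) [[ 0.7023  0.1126]
 [ 0.7082 -0.0907]
 [ 0.5058 -0.0943]
 [ 0.501   0.1056]] [0.60432769 0.00829862 0.04      ]
```

View pics/crop.png

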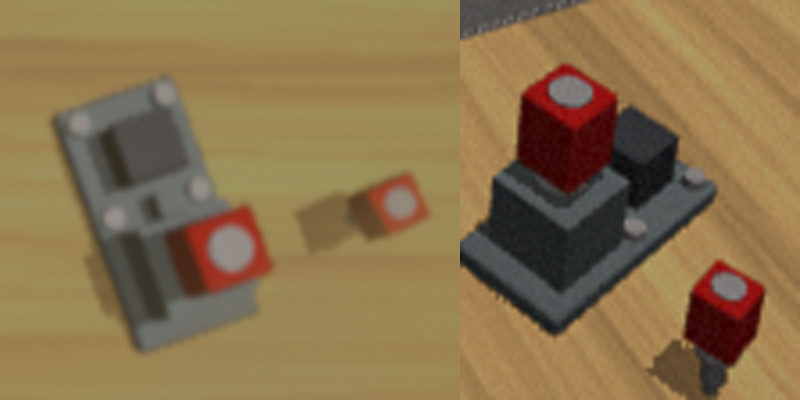

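The crop confirms it: the large red head (disc at crop (231,248) / (570,91)) sits on the grey foot's boss, and the small one stands loose at (400,203). The head top triangulates to z=0.101, as expected. The axis is at (0.539,-0.272) and the foot's x is at about 19.3°. Moving above it at the current height.

{"op": "arm_command", "data": {"plan": [[[0, -24.5, 24, 8.3, 0, 0], [0, -24.5, 24, 8.3, 0, 0], [0, -24.5, 24, 8.3, 0, 0], [0, -24.5, 24, 8.3, 0, 0], [0, -24.5, 24, 8.3, 0, 0], [0, -24.5, 24, 8.3, 0, 0], [0, -24.5, 24, 8.3, 0, 0], [0, -24.5, 24, 8.3, 0, 0], [0, -24.5, 24, 8.3, 0, 0], [0, -24.5, 24, 8.3, 0, 0]]], "jaw": 0, "newtons": 55}}

```text
time_s: 1.1
position: [0.3959, 0.0533, 0.2563]
tool_rot: [[0.0, 0.944, 0.33], [0.0, 0.33, -0.944], [-1.0, 0.0, -0.0]]
ft_force: [0.6, -0.0, -0.2]
grip_width: 0.0858
```

```bash
cat > go.py <<'E'
# shift/turn (tool units) to a target TCP position and jaw yaw, tool down
import sys,numpy as np
from scipy.spatial.transform import Rotation as R
from rig import sensors
x,y,z,yaw=map(float,sys.argv[1:5]); s=sensors.observe(); M=np.array(s["tool_rot"])
c,n=np.cos(np.radians(yaw)),np.sin(np.radians(yaw))
G=np.array([[0,c,n],[0,n,-c],[-1,0,0]])
G=G if np.trace(M.T@G)>0 else G
print(s["time_s"],np.round(s["position"],4),"yaw",np.degrees(np.arctan2(M[1,1],M[0,1])).round(1),"w",s["grip_width"],"F",np.round(s["ft_force"],1),"q",np.round(s["q"],1))
print("shift",(M.T@(np.array([x,y,z])-s["position"])/.025).round(2),"turn",(R.from_matrix(M.T@G).as_rotvec(degrees=True)/6).round(2))
E
python3 go.py .539 -.272 .16 19.3
```

```text
1.1 [0.3959 0.0533 0.2563] yaw 19.3 w 0.08581867215208208 F [ 0.6 -0.  -0.2] q [ -9.5   6.5  95.7   0.   77.8 -28.7]
shift [ 3.85  1.11 14.17] turn [-0. -0. -0.]
```

{"op": "arm_command", "data": {"plan": [[[0, 1.1, 14, 0, 0, 0], [0, 1.1, 14, 0, 0, 0], [0, 1.1, 14, 0, 0, 0], [0, 1.1, 14, 0, 0, 0], [0, 1.1, 14, 0, 0, 0], [0, 1.1, 14, 0, 0, 0], [2, 1.1, 14, 0, 0, 0], [3.5, 1.1, 14, 0, 0, 0], [3.5, 1.1, 14, 0, 0, 0], [3.5, 1.1, 14, 0, 0, 0]]]}}

```text
time_s: 2.1
position: [0.537, -0.2655, 0.1686]
tool_rot: [[-0.002, 0.944, 0.33], [0.002, 0.33, -0.944], [-1.0, -0.001, -0.002]]
ft_force: [0.3, 0.0, 0.9]
grip_width: 0.0856
```

```bash
python3 go.py .539 -.272 .086 19.3
python3 - <<'E'
from rig import get_image
import cv2,numpy as np
o=[]
for n,(x,y) in(("top",(330,120)),("side",(275,160))):
    d=get_image(n); o.append(cv2.resize(d["img"][y:y+150,x:x+133],(400,450),interpolation=2))
cv2.imwrite("pics/hover.png",np.hstack(o)[:,:,::-1])
E
```

```text
2.1 [ 0.537  -0.2655  0.1686] yaw 19.3 w 0.08560056079462783 F [0.3 0.  0.9] q [-37.6  30.9  74.1   0.   75.2 -56.9]
shift [ 3.3  -0.01  0.28] turn [-0.   -0.02  0.01]
```

View pics/hover.png

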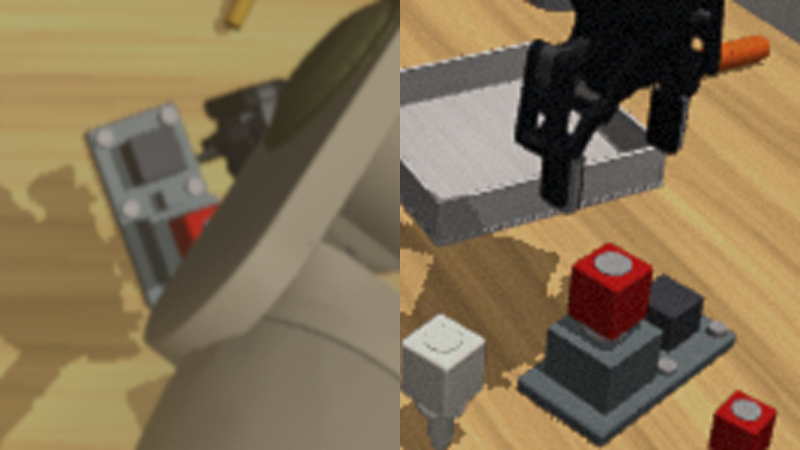

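Fingers are straight above the red head and clear of everything; the jaws span the foot's length. Descending and gripping with 55 N.

{"op": "arm_command", "data": {"plan": [[[0, 0, 0.3, 0, 0, 0], [1.2, 0, 0.3, 0, 0, 0], [2.4, 0, 0.3, 0, 0, 0], [3.3, 0, 0.3, 0, 0, 0], [3.3, 0, 0.3, 0, 0, 0], [3.3, 0, 0.3, 0, 0, 0]]]}}

```text
time_s: 2.8
position: [0.5404, -0.2734, 0.0881]
tool_rot: [[0.002, 0.944, 0.331], [-0.001, 0.331, -0.944], [-1.0, 0.001, 0.002]]
ft_force: [-1.3, 0.5, 0.2]
grip_width: 0.0857
```

{"op": "arm_command", "data": {"plan": [[[0, 0, 0, 0, 0, 0], [0, 0, 0, 0, 0, 0], [0, 0, 0, 0, 0, 0], [0, 0, 0, 0, 0, 0], [0, 0, 0, 0, 0, 0], [0, 0, 0, 0, 0, 0], [0, 0, 0, 0, 0, 0], [0, 0, 0, 0, 0, 0], [0, 0, 0, 0, 0, 0], [0, 0, 0, 0, 0, 0]]], "jaw": 1, "newtons": 55}}

```text
time_s: 3.8
position: [0.5399, -0.2732, 0.0872]
tool_rot: [[0.001, 0.944, 0.33], [-0.001, 0.33, -0.944], [-1.0, 0.0, 0.001]]
ft_force: [-1.4, 1.1, 6.2]
grip_width: 0.0352
```

```bash
python3 go.py .539 -.272 .086 19.3; python3 -c "
from rig import sensors;print(sensors.observe()['wrist_torque'])"
```

```text
3.8 [ 0.5399 -0.2732  0.0872] yaw 19.3 w 0.035161648690867436 F [-1.4  1.1  6.2] q [-38.   36.5  78.6  -0.   64.8 -57.3]
shift [ 0.05 -0.02 -0.06] turn [-0.    0.01 -0.  ]
[0.09509492 0.29439407 0.02935926]
```

Gripped at 35 mm, matching the 36 mm head. First clockwise twist of 24°, with a small rise.

{"op": "arm_command", "data": {"plan": [[[0, 0, 0, 0.8, 0, 0], [-0.01, 0, 0, 1.6, 0, 0], [-0.02, 0, 0, 2.4, 0, 0], [-0.03, 0, 0, 3.2, 0, 0], [-0.04, 0, 0, 4, 0, 0], [-0.04, 0, 0, 4, 0, 0], [-0.04, 0, 0, 4, 0, 0]]]}}

```text
time_s: 4.5
position: [0.5396, -0.2728, 0.0872]
tool_rot: [[-0.001, 0.997, -0.08], [0.001, -0.08, -0.997], [-1.0, -0.001, -0.001]]
ft_force: [-0.3, 1.7, -0.5]
grip_width: 0.0356
```

```bash
python3 go.py .539 -.272 .086 19.3; python3 -c "
from rig import sensors;print(sensors.observe()['wrist_torque'])
from rig import get_image
import cv2,numpy as np
d=get_image('side');cv2.imwrite('pics/tw1.png',cv2.resize(d['img'][200:310,290:400],(600,600),interpolation=2)[:,:,::-1])"
```

```text
4.5 [ 0.5396 -0.2728  0.0872] yaw -4.6 w 0.0355936298262194 F [-0.3  1.7 -0.5] q [-38.   36.5  78.6   0.   64.9 -33.4]
shift [ 0.05 -0.02 -0.03] turn [-3.98 -0.01  0.  ]
[ 0.26380559  0.16981748 -0.19192768]
```

View pics/tw1.png

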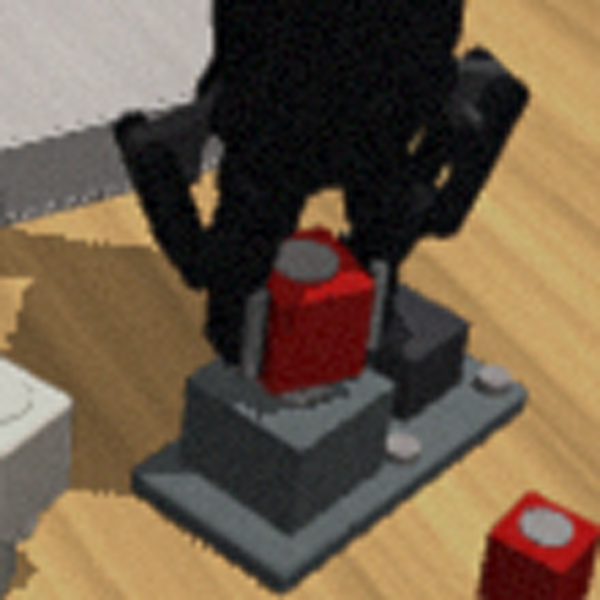

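The head turned with the fingers (head at crop (315,310), rotated relative to the foot). Now anticlockwise 48°, rising 2 mm.

{"op": "arm_command", "data": {"plan": [[[0, 0, 0, -0.9, 0, 0], [-0.01, 0, 0, -1.8, 0, 0], [-0.02, 0, 0, -2.7, 0, 0], [-0.03, 0, 0, -3.6, 0, 0], [-0.04, 0, 0, -4.5, 0, 0], [-0.05, 0, 0, -5.4, 0, 0], [-0.06, 0, 0, -6.3, 0, 0], [-0.07, 0, 0, -7.2, 0, 0], [-0.08, 0, 0, -8, 0, 0], [-0.08, 0, 0, -8, 0, 0]]]}}

```text
time_s: 5.55
position: [0.5397, -0.2727, 0.0878]
tool_rot: [[-0.001, 0.726, 0.687], [0.001, 0.687, -0.726], [-1.0, 0.0, -0.002]]
ft_force: [4.0, 0.2, -14.7]
grip_width: 0.0356
```

{"op": "arm_command", "data": {"plan": [[[0, 0, 0, 0.9, 0, 0], [-0.01, 0, 0, 1.8, 0, 0], [-0.02, 0, 0, 2.7, 0, 0], [-0.03, 0, 0, 3.6, 0, 0], [-0.04, 0, 0, 4.5, 0, 0], [-0.05, 0, 0, 5.4, 0, 0], [-0.06, 0, 0, 6.3, 0, 0], [-0.07, 0, 0, 7.2, 0, 0], [-0.08, 0, 0, 8, 0, 0], [-0.08, 0, 0, 8, 0, 0]]]}}

```text
time_s: 6.55
position: [0.5391, -0.273, 0.0895]
tool_rot: [[-0.003, 0.996, -0.084], [0.001, -0.084, -0.996], [-1.0, -0.003, -0.001]]
ft_force: [1.9, -3.8, -20.1]
grip_width: 0.0353
```

```bash
python3 go.py .539 -.272 .086 19.3; python3 -c "
from rig import sensors;print(sensors.observe()['wrist_torque'])
from rig import get_image
import cv2,numpy as np
d=get_image('side');cv2.imwrite('pics/tw2.png',cv2.resize(d['img'][200:310,290:400],(600,600),interpolation=2)[:,:,::-1])"
```

```text
6.55 [ 0.5391 -0.273   0.0895] yaw -4.8 w 0.03527071097140049 F [  1.9  -3.8 -20.1] q [-38.1  36.3  78.5  -0.   65.3 -33.2]
shift [ 0.14 -0.01 -0.04] turn [-4.02 -0.01  0.02]
[-0.71625751 -0.3980589  -0.21180386]
```

View pics/tw2.png

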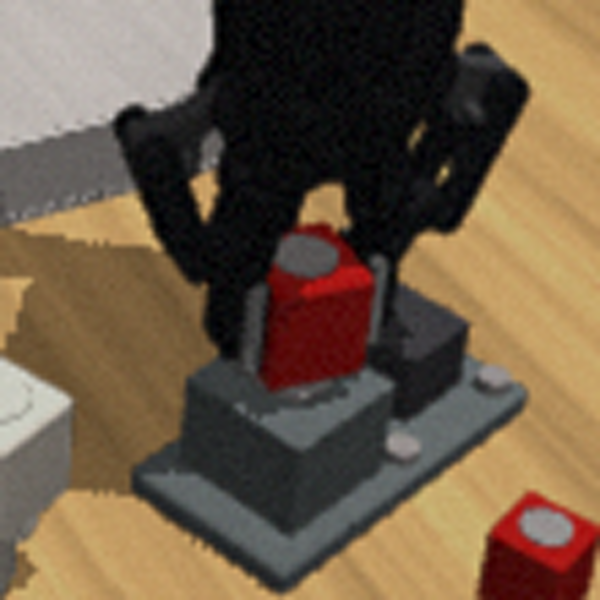

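The head followed (disc rose a few crop pixels, 310,256), with a steady 20 N pull. Continuing the sweeps.

{"op": "arm_command", "data": {"plan": [[[0, 0, 0, -0.9, 0, 0], [-0.01, 0, 0, -1.8, 0, 0], [-0.02, 0, 0, -2.7, 0, 0], [-0.03, 0, 0, -3.6, 0, 0], [-0.04, 0, 0, -4.5, 0, 0], [-0.05, 0, 0, -5.4, 0, 0], [-0.06, 0, 0, -6.3, 0, 0], [-0.07, 0, 0, -7.2, 0, 0], [-0.07, 0, 0, -8, 0, 0], [-0.07, 0, 0, -8, 0, 0]]], "newtons": 58}}

```text
time_s: 7.6
position: [0.5396, -0.2724, 0.0919]
tool_rot: [[-0.001, 0.726, 0.688], [0.002, 0.688, -0.726], [-1.0, 0.0, -0.002]]
ft_force: [3.9, 0.0, -21.9]
grip_width: 0.0352
```

{"op": "arm_command", "data": {"plan": [[[0, 0, 0, 0.9, 0, 0], [-0.01, 0, 0, 1.8, 0, 0], [-0.02, 0, 0, 2.7, 0, 0], [-0.03, 0, 0, 3.6, 0, 0], [-0.04, 0, 0, 4.5, 0, 0], [-0.05, 0, 0, 5.4, 0, 0], [-0.06, 0, 0, 6.3, 0, 0], [-0.07, 0, 0, 7.2, 0, 0], [-0.07, 0, 0, 8, 0, 0], [-0.07, 0, 0, 8, 0, 0]]]}}

```text
time_s: 8.6
position: [0.5391, -0.2728, 0.094]
tool_rot: [[-0.002, 0.996, -0.084], [0.001, -0.084, -0.996], [-1.0, -0.002, -0.001]]
ft_force: [-0.3, -1.7, -20.2]
grip_width: 0.0351
```

{"op": "arm_command", "data": {"plan": [[[0, 0, 0, -0.9, 0, 0], [-0.01, 0, 0, -1.8, 0, 0], [-0.02, 0, 0, -2.7, 0, 0], [-0.03, 0, 0, -3.6, 0, 0], [-0.04, 0, 0, -4.5, 0, 0], [-0.05, 0, 0, -5.4, 0, 0], [-0.06, 0, 0, -6.3, 0, 0], [-0.07, 0, 0, -7.2, 0, 0], [-0.07, 0, 0, -8, 0, 0], [-0.07, 0, 0, -8, 0, 0]]]}}

```text
time_s: 9.6
position: [0.5397, -0.2726, 0.0961]
tool_rot: [[-0.0, 0.726, 0.687], [0.001, 0.687, -0.726], [-1.0, 0.0, -0.001]]
ft_force: [3.2, 0.5, -19.7]
grip_width: 0.0355
```

{"op": "arm_command", "data": {"plan": [[[0, 0, 0, 0.9, 0, 0], [-0.01, 0, 0, 1.8, 0, 0], [-0.02, 0, 0, 2.7, 0, 0], [-0.03, 0, 0, 3.6, 0, 0], [-0.04, 0, 0, 4.5, 0, 0], [-0.05, 0, 0, 5.4, 0, 0], [-0.06, 0, 0, 6.3, 0, 0], [-0.07, 0, 0, 7.2, 0, 0], [-0.07, 0, 0, 8, 0, 0], [-0.07, 0, 0, 8, 0, 0]]]}}

```text
time_s: 10.6
position: [0.539, -0.2729, 0.098]
tool_rot: [[-0.002, 0.996, -0.084], [0.001, -0.084, -0.996], [-1.0, -0.002, -0.0]]
ft_force: [-1.0, -2.2, -18.8]
grip_width: 0.0352
```

```bash
python3 go.py .539 -.272 .086 19.3; python3 -c "
from rig import sensors;print(sensors.observe()['wrist_torque'])
from rig import get_image
import cv2,numpy as np
d=get_image('side');cv2.imwrite('pics/tw3.png',cv2.resize(d['img'][200:310,290:400],(600,600),interpolation=2)[:,:,::-1])"
```

```text
10.6 [ 0.539  -0.2729  0.098 ] yaw -4.8 w 0.0352474023025146 F [ -1.   -2.2 -18.8] q [-38.1  35.7  78.   -0.   66.3 -33.2]
shift [ 0.48 -0.   -0.04] turn [-4.02 -0.01  0.02]
[-0.23859529  0.32185258 -0.10536642]
```

View pics/tw3.png

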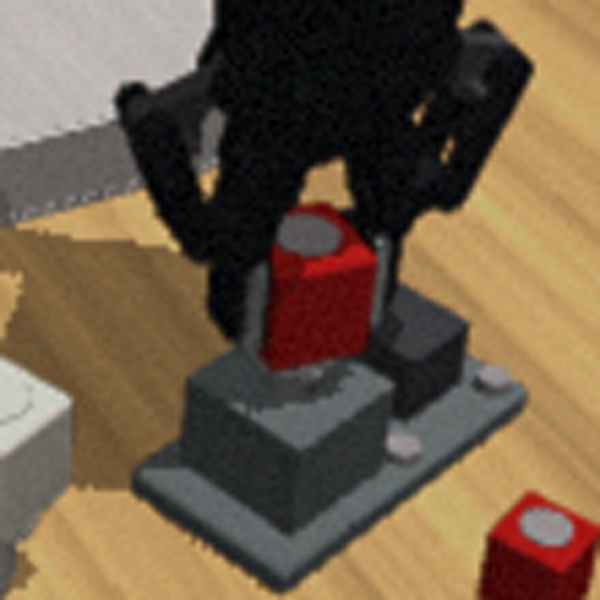

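Head disc now at (310,235), about 9 mm up and following the gripper (10.5 mm). Three more sweeps.

{"op": "arm_command", "data": {"plan": [[[0, 0, 0, -0.9, 0, 0], [-0.01, 0, 0, -1.8, 0, 0], [-0.02, 0, 0, -2.7, 0, 0], [-0.03, 0, 0, -3.6, 0, 0], [-0.04, 0, 0, -4.5, 0, 0], [-0.05, 0, 0, -5.4, 0, 0], [-0.06, 0, 0, -6.3, 0, 0], [-0.07, 0, 0, -7.2, 0, 0], [-0.07, 0, 0, -8, 0, 0], [-0.07, 0, 0, -8, 0, 0]]]}}

```text
time_s: 11.65
position: [0.5398, -0.2727, 0.0999]
tool_rot: [[-0.0, 0.726, 0.687], [0.001, 0.687, -0.726], [-1.0, 0.0, -0.001]]
ft_force: [1.9, 0.4, -18.0]
grip_width: 0.0352
```

{"op": "arm_command", "data": {"plan": [[[0, 0, 0, 0.9, 0, 0], [-0.01, 0, 0, 1.8, 0, 0], [-0.02, 0, 0, 2.7, 0, 0], [-0.03, 0, 0, 3.6, 0, 0], [-0.04, 0, 0, 4.5, 0, 0], [-0.05, 0, 0, 5.4, 0, 0], [-0.06, 0, 0, 6.3, 0, 0], [-0.07, 0, 0, 7.2, 0, 0], [-0.07, 0, 0, 8, 0, 0], [-0.07, 0, 0, 8, 0, 0]]]}}

```text
time_s: 12.65
position: [0.5394, -0.2729, 0.1024]
tool_rot: [[-0.001, 0.996, -0.084], [0.0, -0.084, -0.996], [-1.0, -0.001, -0.0]]
ft_force: [-4.5, 1.4, -9.6]
grip_width: 0.0354
```

{"op": "arm_command", "data": {"plan": [[[0, 0, 0, -0.9, 0, 0], [-0.01, 0, 0, -1.8, 0, 0], [-0.02, 0, 0, -2.7, 0, 0], [-0.03, 0, 0, -3.6, 0, 0], [-0.04, 0, 0, -4.5, 0, 0], [-0.05, 0, 0, -5.4, 0, 0], [-0.06, 0, 0, -6.3, 0, 0], [-0.07, 0, 0, -7.2, 0, 0], [-0.07, 0, 0, -8, 0, 0], [-0.07, 0, 0, -8, 0, 0]]]}}

```text
time_s: 13.65
position: [0.5403, -0.2734, 0.1056]
tool_rot: [[0.003, 0.726, 0.687], [-0.002, 0.687, -0.726], [-1.0, 0.001, 0.003]]
ft_force: [-2.7, 2.1, 0.0]
grip_width: 0.0352
```

The pull has dropped to zero, so the pin should be free. Lifting straight up.

{"op": "arm_command", "data": {"plan": [[[-0.1, 0, 0, 0, 0, 0], [-0.3, 0, 0, 0, 0, 0], [-0.6, 0, 0, 0, 0, 0], [-1, 0, 0, 0, 0, 0], [-1.6, 0, 0, 0, 0, 0], [-2.3, 0, 0, 0, 0, 0], [-3, 0, 0, 0, 0, 0], [-3.6, 0, 0, 0, 0, 0], [-4, 0, 0, 0, 0, 0], [-4, 0, 0, 0, 0, 0]]]}}

```text
time_s: 14.65
position: [0.5402, -0.2734, 0.2054]
tool_rot: [[0.003, 0.728, 0.686], [-0.002, 0.686, -0.728], [-1.0, 0.001, 0.004]]
ft_force: [-0.1, 0.4, -1.4]
grip_width: 0.0353
```

```bash
python3 go.py .604 .008 .19 70; python3 -c "
from rig import get_image
import cv2,numpy as np
d=get_image('side');cv2.imwrite('pics/out.png',cv2.resize(d['img'][150:320,230:400],(600,600),interpolation=2)[:,:,::-1])"
```

```text
14.65 [ 0.5402 -0.2734  0.2054] yaw 43.3 w 0.03534306538778592 F [-0.1  0.4 -1.4] q [-38.   29.5  70.1  -0.   80.3 -81.3]
shift [ 0.6   9.57 -6.45] turn [-4.45  0.03  0.  ]
```

View pics/out.png

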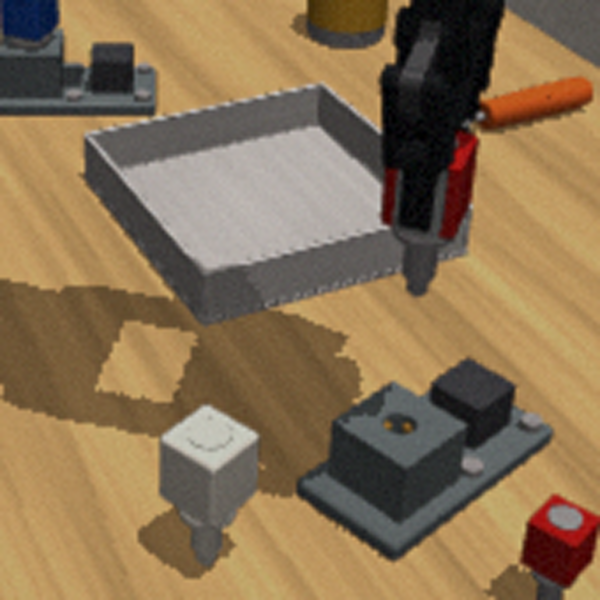

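The pin is out of its foot, hanging upright in the grip (tip at crop (418,290)). Carrying it above the tray centre.

{"op": "arm_command", "data": {"plan": [[[0, 1, -0.7, 0, 0, 0], [0, 2.2, -1.5, 0, 0, 0], [0, 3.6, -2.4, 0, 0, 0], [0, 5, -3.3, 0, 0, 0], [0, 6.4, -4.3, 0, 0, 0], [0, 7.7, -5.1, 0, 0, 0], [0, 8.8, -5.9, 0, 0, 0], [0, 9.6, -6.4, 0, 0, 0], [0, 9.6, -6.4, 0, 0, 0], [0, 9.6, -6.4, 0, 0, 0]]]}}

```text
time_s: 15.7
position: [0.6045, 0.0081, 0.2027]
tool_rot: [[-0.002, 0.727, 0.686], [-0.0, 0.686, -0.727], [-1.0, -0.001, -0.001]]
ft_force: [-0.4, -0.8, -1.7]
grip_width: 0.0356
```

{"op": "arm_command", "data": {"plan": [[[0.5, 0, 0, 0, 0, 0], [1.2, 0, 0, 0, 0, 0], [2, 0, 0, 0, 0, 0], [2.8, 0, 0, 0, 0, 0], [3.6, 0, 0, 0, 0, 0], [4.2, 0, 0, 0, 0, 0], [4.6, 0, 0, 0, 0, 0], [4.75, 0, 0, 0, 0, 0], [4.75, 0, 0, 0, 0, 0], [4.75, 0, 0, 0, 0, 0]]]}}

```text
time_s: 16.7
position: [0.605, 0.0078, 0.0854]
tool_rot: [[0.001, 0.728, 0.686], [-0.0, 0.686, -0.728], [-1.0, 0.001, 0.001]]
ft_force: [0.0, -0.2, -1.5]
grip_width: 0.0353
```

```bash
python3 go.py .604 .008 .081 43.3; python3 -c "
from rig import get_image
import cv2,numpy as np
d=get_image('side');cv2.imwrite('pics/tray.png',cv2.resize(d['img'][100:270,220:390],(600,600),interpolation=2)[:,:,::-1])"
```

```text
16.7 [0.605  0.0078 0.0854] yaw 43.3 w 0.035250968678842746 F [ 0.  -0.2 -1.5] q [-10.5  36.6  78.7  -0.   64.6 -53.7]
shift [ 0.18 -0.02 -0.03] turn [-0.    0.01 -0.01]
```

View pics/tray.png

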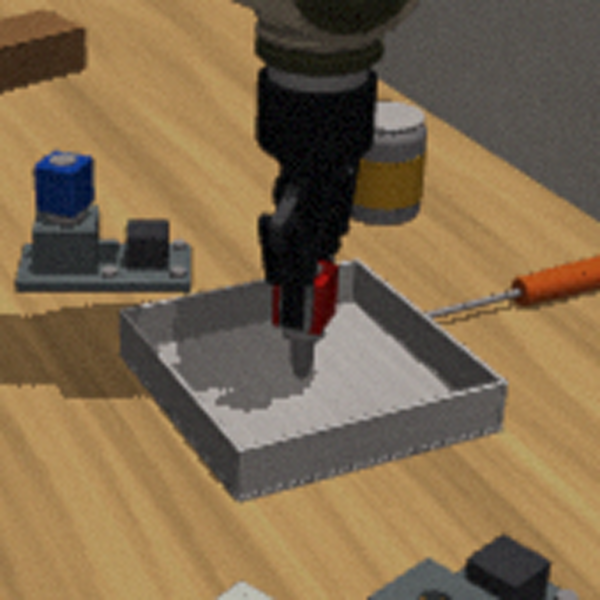

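The pin hangs over the middle of the tray, with its tip at (302,375) just above the floor. Lowering gently, then releasing.

{"op": "arm_command", "data": {"plan": [[[0.05, 0, 0, 0, 0, 0], [0.1, 0, 0, 0, 0, 0], [0.15, 0, 0, 0, 0, 0], [0.2, 0, 0, 0, 0, 0], [0.2, 0, 0, 0, 0, 0], [0.2, 0, 0, 0, 0, 0]]]}}

```text
time_s: 17.35
position: [0.6047, 0.008, 0.0798]
tool_rot: [[-0.0, 0.728, 0.686], [0.0, 0.686, -0.728], [-1.0, -0.0, -0.0]]
ft_force: [-0.5, 0.9, -1.5]
grip_width: 0.0351
```

{"op": "arm_command", "data": {"plan": [[[0.05, 0, 0, 0, 0, 0], [0.1, 0, 0, 0, 0, 0], [0.14, 0, 0, 0, 0, 0], [0.14, 0, 0, 0, 0, 0]]]}}

```text
time_s: 17.75
position: [0.6047, 0.008, 0.0763]
tool_rot: [[-0.0, 0.728, 0.686], [0.0, 0.686, -0.728], [-1.0, -0.0, -0.0]]
ft_force: [-0.2, 0.7, -2.3]
grip_width: 0.0351
```

{"op": "arm_command", "data": {"plan": [[[0, 0, 0, 0, 0, 0], [0, 0, 0, 0, 0, 0], [0, 0, 0, 0, 0, 0], [0, 0, 0, 0, 0, 0], [0, 0, 0, 0, 0, 0], [0, 0, 0, 0, 0, 0], [0, 0, 0, 0, 0, 0], [0, 0, 0, 0, 0, 0], [0, 0, 0, 0, 0, 0], [0, 0, 0, 0, 0, 0]]], "jaw": 0}}

```text
time_s: 18.75
position: [0.6047, 0.008, 0.0763]
tool_rot: [[0.0, 0.728, 0.686], [-0.0, 0.686, -0.728], [-1.0, 0.0, 0.0]]
ft_force: [-0.3, 0.3, 0.5]
grip_width: 0.0855
```

{"op": "arm_command", "data": {"plan": [[[-0.3, 0, 0, 0, 0, 0], [-1, 0, 0, 0, 0, 0], [-2, 0, 0, 0, 0, 0], [-3, 0, 0, 0, 0, 0], [-4.5, 0, 0, 0, 0, 0], [-6, 0, 0, 0, 0, 0], [-7, 0, 0, 0, 0, 0], [-7, 0, 0, 0, 0, 0], [-7, 0, 0, 0, 0, 0], [-7, 0, 0, 0, 0, 0]]]}}

```text
time_s: 19.75
position: [0.6042, 0.008, 0.2502]
tool_rot: [[-0.002, 0.728, 0.686], [0.0, 0.686, -0.728], [-1.0, -0.001, -0.002]]
ft_force: [0.6, 0.4, 0.1]
grip_width: 0.0852
```

Run:
```python
import sys; sys.path.insert(0,'.')
from h import *
from rig import get_image
o=[]
for n,(x,y) in(("top",(110,90)),("side",(220,100))):
    d=get_image(n); o.append(cv2.resize(d["img"][y:y+170,x:x+200 if n=="top" else x+170],(400,400),interpolation=2))
    b=np.load(f"pics/{n}0.npz")["img"].astype(int)
    w=(slice(195,228),slice(120,158)) if n=="top" else (slice(138,170),slice(222,255))
    def blue(i): i=i.astype(int)[w]; v,u=np.nonzero((i[...,2]>1.8*i[...,0])&(i[...,2]>60)); return u.mean().round(2),v.mean().round(2),len(u)
    print(n,blue(b),blue(d["img"]))
cv2.imwrite("pics/end.png",np.hstack(o)[:,:,::-1])
```

```text
top (np.float64(18.18), np.float64(16.55), 182) (np.float64(17.78), np.float64(16.64), 177)
side (np.float64(15.15), np.float64(12.43), 100) (np.float64(14.55), np.float64(13.32), 132)
```

View pics/end.png

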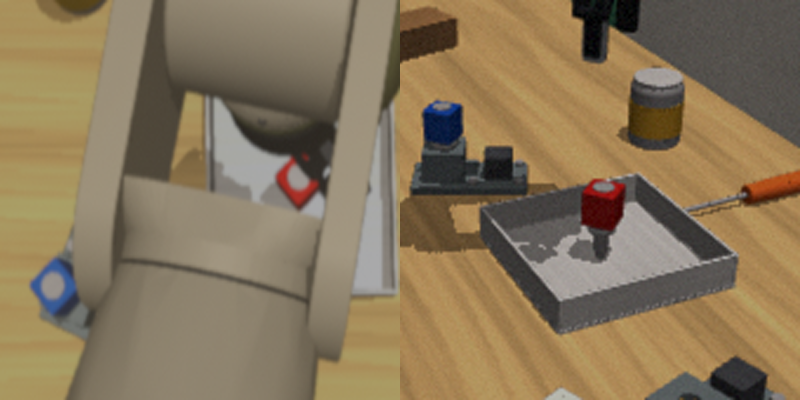

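The red pin stands upright in the middle of the tray (side crop (603,205)). Its head should be at z≈0.069, under the 0.075 limit. The gripper is clear and the blue pin is unmoved to within a pixel. Handing in.

```bash
python3 -c "
from rig import workorder;print(workorder.close_job())"
```

```text
the job is handed in; nothing more can be done
None
```

The red pin is out of its foot, standing released in the parts tray, and the job is handed in at about 20 s of the 58 s allowed. The system gave no verdict.

- **Twisting:** I gripped the red head with 55–58 N. I twisted it 24° each way from where it stood, starting clockwise, and drew it up about 2 mm per sweep. The pull held at about 20 N and fell to zero at roughly 18 mm of gripper rise, after which the pin lifted straight out.
- **Placing:** I set it down at the tray's centre, opened the jaws and raised the gripper clear.
- **Last checks:** The pin stands upright in the tray instead of lying flat. By its given dimensions, its head is about 69 mm above the bench, against the 75 mm limit; I did not measure that height. The wrist force is near zero. The blue head's image position differs from the start by about 1 pixel or less, which I put down to shading. No check failed or disagreed.

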